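# Fit and lock the linch pin in the drawbar end

### The job

Take the yellow linch pin out of its grey stand and push it down through the hole in the steel drawbar end held in the fixture until its collar sits fully home on the bar, feeling for the hole gently and never forcing the pin against the bar. Then flip its red sprung ring over the free end of the bar until it snaps past the pin's lower end, let go, and leave the other things on the bench where they are.

Things in the scene. Friction and masses are not known exactly. Their poses are not given: they have to be found in the camera images.
- linch_pin: Linch pin upright in the stand, 0.2 kg. Origin on its axis at the underside of its yellow collar (diameter 26, 5 thick); z up; x the way the open ring points; y along the ring's hinge. Shank diameter 12, 50 mm down from origin, last 1.8 mm chamfered to diameter 8.4. Yellow head 20 (x) by 16 mm (y), top 44 mm above origin: grip across its 16 mm, fingertips 13 mm or more above origin.
- ring_hinge (a point): Middle of the ring's hinge, on the pin's axis 8 mm above the collar's underside. The hinge runs along the pin's y; its ends and the ring's two side arms (6 mm thick) lie 23 mm either side. The ring is a red wire loop 52 mm wide over all; its cross bar (6 mm thick) is 58 mm from the hinge.
- ring (a joint): Angle of the red ring, rad: 0 = level, pointing along the pin's +x; grows as it swings down; 1.57 = straight down; stop at 1.85. Stays where left (light friction). From about 1.41 to 1.7 its cross bar must stretch over the pin's lower end by 3 mm (spring 1.6 N/mm, greased; about 6 N square to the tab's path, more if the push rubs); then it snaps behind the pin end: locked, 1.7 or more.
- ring_tab (a point): Middle of the outer bar (10 mm thick, 36 mm long along the hinge) of the ring's thumb tab, a wire loop standing 50 mm square off the cross bar. Ring level: 58 mm out from the hinge, 50 mm above it. Ring straight down: 58 mm below, 50 mm out. It moves on an arc about the hinge: press it down from above, then finish from its outer side moving in and down equally; pushing only in jams by rubbing.
- fixture: Bolted-down fixture with a level steel bar end. Origin on the table below the middle of the hole's range; z up; x along the bar to its free end; y across. Bar 28 wide, 28 thick, top 112 mm and underside 84 mm above the table. Base plate 16 thick, x -160 to -10 mm. The pin goes in with its ring pointing along this +x, over the free end.
- pushed_in (a point): On the bar's top face: where the hole would be with the bar pushed fully in (fixture x -16 mm). The bar is drawn out by an unmeasured 4 to 28 mm, so the hole is at fixture x -12 to +12 mm, y 0: look or feel for it. Hole: vertical, right through, diameter 14, mouth chamfered 1 mm, 20 mm from the free end. A sprung plunger in it rubs the pin: from 10 mm deep push with some 3 to 15 N.
- clamp (a point): Centre of the top face of the black and grey clamp block that holds the bar, 60 mm along the bar by 70 mm across; top 130 mm above the table, its bolt heads 7 mm more; its near face is at fixture x -58 mm.
- stand: Grey plastic block 56 x 56 mm, 60 mm high, fixed; the pin stands in the middle hole with its collar on the top face. Origin at the centre of the underside.
- parts_bin: Blue open parts bin 100 x 140 mm, 60 mm high, fixed; origin at the centre of its underside. Leave alone.
- carton: Cardboard carton 60 x 90 mm, 45 mm high, fixed in place; origin at the centre of its underside. Leave alone.
- driver: Loose screwdriver with orange handle lying on the bench, about 200 mm long along its x; leave alone.
- spare_washer: Loose steel washer, 40 mm diameter, 6 mm thick, lying on the bench; leave alone.

How it is judged:
On the way, in this order (a step that is already met when the one before it is completed fails the run):
1. the pin is pushed home in the bar's hole with its ring still open (z of linch_pin in the frame of fixture between 0.108 and 0.1155 m and x of linch_pin in the frame of fixture between -0.018 and 0.018 m and y of linch_pin in the frame of fixture between -0.005 and 0.005 m and angle between linch_pin's own z axis and vertical below 0.1 rad and value of joint ring below 1.4 rad), for 0.2 s.
2. the ring has snapped past the pin's lower end (z of linch_pin in the frame of fixture between 0.108 and 0.1155 m and x of linch_pin in the frame of fixture between -0.018 and 0.018 m and y of linch_pin in the frame of fixture between -0.005 and 0.005 m and angle between linch_pin's own z axis and vertical below 0.1 rad and value of joint ring above 1.67 rad), for 0.2 s.
At the end, for the whole second after the job is handed in: The pin stands in the bar's hole, collar within 4 mm of the bar's top, tilted less than 0.1 rad; the ring is over the bar's free end and locked behind the pin's lower end (ring angle over 1.67 rad); the pin is at rest (all of step 2 and linear speed of linch_pin below 0.02 m/s); the robot touches nothing.
It fails at once if the pin or its ring is pressed on the bar or fixture with more than 75 N (contact force between linch_pin and fixture above 75 N).
It fails at once if the arm or fingers press on the fixture with more than 25 N (contact force between the arm and fixture above 25 N).
It fails at once if the screwdriver or the washer is moved more than 20 mm (distance of any of driver, spare_washer from where it was at the start of the episode above 0.02 m).
It fails at once if the bin or carton is pressed with more than 5 N (contact force between the arm and parts_bin above 5 N or contact force between the arm and carton above 5 N).
It also fails if it takes over 70 s, if anything falls off the work surface, if the arm or the gripper's body presses on something with over 40 N, if the wrist force passes 120 N, or if a joint passes its speed limit or range.

### The arm

A 6-joint arm with a two-finger parallel gripper is mounted at the origin on the work surface. World frame = base frame: x ahead of the robot, y to its left, z up, the work surface at z = 0. Lengths are in m, angles in rad, forces in N, time in s.
With the tool pointing down it reaches from about 0.4 to 0.825 m from the base axis. Payload 7 kg.
Tool frame: the origin (TCP) lies midway between the tips of the shut fingers; the grasp point (between the pads) lies 19 mm behind it; z points along the fingers, y is the line along which they close (so a half turn about z gives the same grasp; the last joint's range is limited). The gripper opens to 88 mm and grips with 3 to 60 N. Pads are 19 mm wide; open, the fingers measure 130 mm over their backs; the gripper's body (78 mm by 193 mm) begins 47 mm behind the grasp point.
Start: joints at [-0.893, 0.359, 0.012, 0, -1.224, -0.288], TCP at [0.256, -0.624, 0.195] pointing down, gripper open.
Joint ranges: [-3.07, 3.07], [-1.43, 2.12], [-1.02, 1.25], [-3.03, 1.67], [-3.05, -0], [-3.03, 3.03]. Speed limits (rad/s): [2.39, 2.39, 3.01, 3.14, 3.14, 3.14].

### API

Orientations are given as [roll, pitch, yaw] about the fixed x, y, z axes, in that order (R = Rz(yaw) Ry(pitch) Rx(roll)).
In Python, from station import get_state, grab_frame, calibration, job_done, boxes_of, regions_of, spot_point gives the robot as it stands. The module is installed in compiled form; this text tells all that it offers.
- The arm moves only by the tool arm_command, never from a script. Its argument "commands" is a list of rows, each an object of numbers: "tx", "ty", "tz": the shift along the tool's x, y, z each as a share of 25 cm, from -1 to 1; "twist": the turn about the tool's z as a share of 180 degrees, from -1 to 1. A call has exactly 8 rows; each row is the pose to reach, as a shift and turn from the pose commanded when the call began, along the tool's axes at that moment, turning the shorter way round; what a row does not reach only later rows make up. A row lasts 1/12 s, in which the tool goes at most 41.7 mm and 7.16 degrees, less where a joint would pass 70% of its speed; a pose out of reach is approached as far as the arm can. A call with a number of a shift or a turn outside -1 to 1 is refused whole. A call with a gripper value outside its range is refused whole. "claw" is the opening, from 0 (shut) to 1 (fully open), set as the call begins (left out, the last holds). The fingers move at their own pace and stop on an object; "grip_force" is the grip in N (left out, the last holds). Time passes only in rows, so rows that repeat a pose let the fingers close, or fill a call up. It gives the time, the measured TCP pose, the force, the opening and the grip force at its end, in the units of the state.
- get_state(): the state, without advancing time (a new reading comes with each control period).
- grab_frame(name): name is "side" or "top" or "wrist"; returns the picture (480x640x3 uint8, red, green, blue); there is no depth.
- calibration(name): a dict with "camera_matrix" (3x3 intrinsics, pixels), "k1" (the pictures are not rectified: a ray, as slopes to the right and down, at radius r is drawn at 1 + k1 r^2 times it, then the intrinsics apply), "extrinsics" (4x4, takes a point from camera to world coordinates). Camera axes: x right, y down, z forward; pixel columns grow to the right and rows downward; lengths in m; the calibration is good to about 2 mm. A picture is of the moment at which its call begins: read the wrist's pose just before it. calibration takes no time and is no camera call; for the wrist camera it gives the pose at the moment of the call.
- job_done(): hands the job in; it is judged then, once.
Trained networks look in the newest picture that a camera, given by its name, has taken for a name from the list of things; names that differ only in an ending like _2 or _b are one class to them, and where a whole thing is asked for, a point or a joint stands for the part that bears it (a point fixed in the world has none). Each returns a list of dicts, best first, with "score" (0 to 1); they miss things now and then, are a little off and sometimes report something else, mostly with a low value. They report only what shows in the picture. A call takes as long as a camera call.
- boxes_of(query, camera): "rect" ([left, top, right, bottom] in pixels, round what is visible of it).
- regions_of(query, camera): "region" (480x640 bool, what is visible of it) and "rect" ([left, top, right, bottom] in pixels, round what is visible of it).
- spot_point(query, camera): "uv" ([column, row] in pixels: a listed point, or the origin of a listed thing).
The state is a dict: "t": time; "q": joint angles; "qd": joint speeds; "joint_efforts": joint torques, N m; "eef_pos": TCP position; "ee_rot": TCP orientation; "force": force on the tool from outside, world axes, zero at the start; "moment": the same for the moment, N m; "width": finger opening in m; "gripper_force": force on a finger pad.
Only numpy, scipy, OpenCV 4.12 (cv2) and the standard library are available. Lean on these libraries where they do the work, as an engineer would, in place of code of your own. Each camera call takes 0.05 s, during which the arm holds its last target. There are 200 camera calls.

## Working session

There is one attempt and no reset: what is moved stays moved. The work goes in short steps, Python scripts to look and compute and a tool call to move; the robot and the scene stay as the last step left them, time stands still between calls to the robot, and variables do not carry over. Pictures are saved under pics/ and viewed, at most 10 in all, crops included, and the job is handed in when it is done.

Besides the shell and the picture viewer there is one more tool, called after "Call:" in YAML: its name, and indented under it one key for each argument. arm_command: Moves the arm, as the interface text tells. Shift numbers are shares of 25 cm and turn numbers shares of 180 degrees, none past 1 either way. Its arguments: {"type":"object","properties":{"commands":{"type":"array"},"claw":{"type":"number"},"grip_force":{"type":"number"}},"required":["commands"]}

```bash
mkdir -p pics
cat > h.py <<'E'
import numpy as np, cv2
from station import *
def ray(cam,uv,C=None):
    C=C or calibration(cam); K=np.array(C["camera_matrix"]); k1=C["k1"]; T=np.array(C["extrinsics"])
    d=np.array([(uv[0]-K[0,2])/K[0,0],(uv[1]-K[1,2])/K[1,1]]); s=d.copy()
    for _ in range(20): s=d/(1+k1*(s@s))
    return T[:3,3], T[:3,:3]@np.r_[s,1]
def atz(cam,uv,z,C=None):
    o,d=ray(cam,uv,C); return o+d*(z-o[2])/d[2]
def proj(cam,p,C=None):
    C=C or calibration(cam); K=np.array(C["camera_matrix"]); T=np.array(C["extrinsics"])
    c=T[:3,:3].T@(np.array(p)-T[:3,3]); s=c[:2]/c[2]; s=s*(1+C["k1"]*(s@s))
    return np.array([K[0,0]*s[0]+K[0,2],K[1,1]*s[1]+K[1,2]])
def tri(a,b):
    (o1,d1),(o2,d2)=a,b
    d1=d1/np.linalg.norm(d1);d2=d2/np.linalg.norm(d2)
    A=np.stack([d1,-d2],1);t=np.linalg.lstsq(A,o2-o1,rcond=None)[0]
    p,q=o1+d1*t[0],o2+d2*t[1]; return (p+q)/2,np.linalg.norm(p-q)
def save(cam,name):
    im=grab_frame(cam); cv2.imwrite(f"pics/{name}.png",im[:,:,::-1]); return im
E
python3 - <<'E'
from h import *
np.set_printoptions(precision=4,suppress=True)
s=get_state();print(s["t"],s["eef_pos"],s["ee_rot"],s["width"])
save("top","top0");save("side","side0")
Z=dict(linch_pin=.06,ring_hinge=.068,ring_tab=.118,fixture=0,pushed_in=.112,clamp=.13,stand=0,parts_bin=0,carton=0,driver=.01,spare_washer=0)
for n,z in Z.items():
    r={}
    for c in("top","side"):
        l=spot_point(n,c)
        if l: r[c]=l[0]; print(n,c,np.round(l[0]["uv"],1),round(l[0]["score"],2),atz(c,l[0]["uv"],z))
    if len(r)==2: print("   tri",*tri(ray("top",r["top"]["uv"]),ray("side",r["side"]["uv"])))
E
```

```text
0.0 [ 0.2563 -0.6239  0.1945] [ 3.14   -0.0001 -2.7519] 0.08745787760680575
linch_pin top [179.5 275.5] 0.93 [0.5102 0.2941 0.06  ]
linch_pin side [377.2 386.8] 0.67 [0.5122 0.2905 0.06  ]
   tri [0.5115 0.2926 0.0639] 0.002170550126266262
ring_hinge top [181.5 275.4] 0.7 [0.511 0.287 0.068]
ring_hinge side [381.  388.6] 0.88 [0.5068 0.2983 0.068 ]
   tri [0.5078 0.2917 0.0555] 0.005096478900221953
ring_tab top [196.7 276.9] 0.51 [0.5116 0.2384 0.118 ]
ring_tab side [379.7 346.9] 0.83 [0.5083 0.2459 0.118 ]
   tri [0.5092 0.241  0.1105] 0.003867293600433166
fixture top [377.3 272.2] 0.91 [ 0.5247 -0.1247  0.    ]
pushed_in top [375.1 278.4] 0.89 [ 0.5166 -0.111   0.112 ]
pushed_in side [362.3 216.1] 0.82 [ 0.515  -0.1098  0.112 ]
   tri [ 0.5157 -0.111   0.111 ] 0.0016740377634129038
clamp top [337.6 274.4] 0.89 [ 0.5236 -0.0382  0.13  ]
clamp side [362.3 231.1] 0.65 [ 0.5206 -0.0385  0.13  ]
   tri [ 0.5221 -0.0381  0.1304] 0.0030360996750467234
stand top [184.3 273.9] 0.81 [0.5109 0.3045 0.    ]
stand side [375.6 407.7] 0.93 [0.5115 0.3009 0.    ]
   tri [0.5116 0.303  0.0044] 0.0008950367786801153
parts_bin top [270.7 174.5] 0.84 [0.7366 0.1149 0.    ]
parts_bin side [264.5 325.5] 0.89 [0.7329 0.1138 0.    ]
   tri [0.7345 0.1147 0.0015] 0.003659390610810497
carton top [477.5 308.5] 0.76 [ 0.4494 -0.3452  0.    ]
carton side [376.1 191.5] 0.73 [ 0.4541 -0.3502  0.    ]
   tri [ 0.4525 -0.3438  0.005 ] 0.005075497504886555
driver top [381.9 191.3] 0.88 [ 0.7011 -0.1313  0.01  ]
driver side [284.  246.7] 0.83 [ 0.7045 -0.1164  0.01  ]
   tri [ 0.7051 -0.1329 -0.0062] 0.003325536598289425
spare_washer top [198.9 192.8] 0.64 [0.6937 0.277  0.    ]
spare_washer side [377.6 390. ] 0.62 [0.5049 0.2654 0.    ]
   tri [0.5983 0.2775 0.0755] 0.1773919805848307
```

View pics/top0.png

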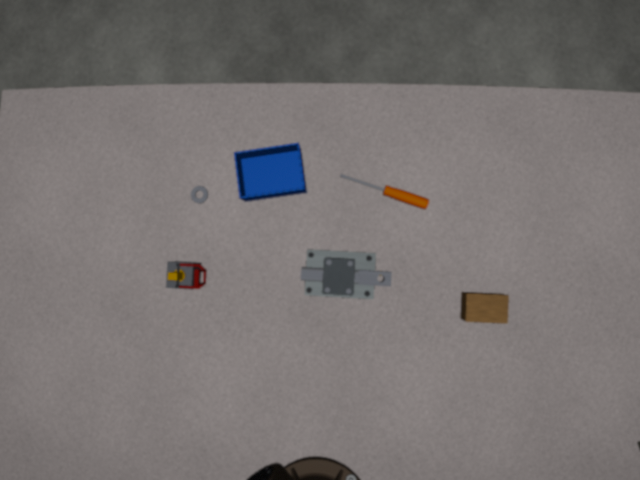

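View pics/side0.png

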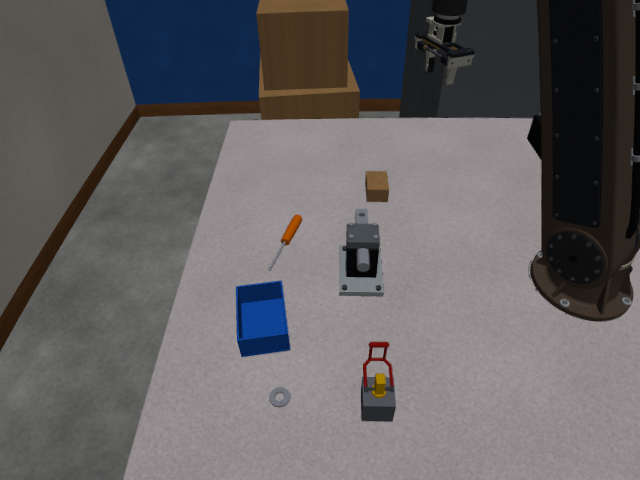

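Top view: the pin stands at about (180,275) with its ring pointing right (world −y). The bar's free end is at (390,278) with the hole near (381,278). The side view agrees, and the washer is at (280,397). I'll move towards the pin, turning the tool as I go.

Call:
arm_command:
  commands:
    - {"tx": -0.95,"ty": 0.52,"tz": -0.25,"twist": -0.3}
    - {"tx": -0.95,"ty": 0.52,"tz": -0.25,"twist": -0.3}
    - {"tx": -0.95,"ty": 0.52,"tz": -0.25,"twist": -0.3}
    - {"tx": -0.95,"ty": 0.52,"tz": -0.25,"twist": -0.3}
    - {"tx": -0.95,"ty": 0.52,"tz": -0.25,"twist": -0.3}
    - {"tx": -0.95,"ty": 0.52,"tz": -0.25,"twist": -0.3}
    - {"tx": -0.95,"ty": 0.52,"tz": -0.25,"twist": -0.3}
    - {"tx": -0.95,"ty": 0.52,"tz": -0.25,"twist": -0.3}
  claw: 1

```text
t: 1.87
eef_pos: [0.4303, -0.411, 0.26]
ee_rot: [-3.138, -0.001, -1.798]
force: [-0.3, -1.2, 0.8]
width: 0.0878
gripper_force: 0.0
```

Call:
arm_command:
  commands:
    - {"tx": -0.98,"ty": -0.06,"tz": 0,"twist": -0.07}
    - {"tx": -0.98,"ty": -0.06,"tz": 0,"twist": -0.07}
    - {"tx": -0.98,"ty": -0.06,"tz": 0,"twist": -0.07}
    - {"tx": -0.98,"ty": -0.06,"tz": 0,"twist": -0.07}
    - {"tx": -0.98,"ty": -0.06,"tz": 0,"twist": -0.07}
    - {"tx": -0.98,"ty": -0.06,"tz": 0,"twist": -0.07}
    - {"tx": -0.98,"ty": -0.06,"tz": 0,"twist": -0.07}
    - {"tx": -0.98,"ty": -0.06,"tz": 0,"twist": -0.07}

```text
t: 2.53
eef_pos: [0.4998, -0.1774, 0.2581]
ee_rot: [-3.141, 0.0, -1.586]
force: [0.2, -0.1, -0.6]
width: 0.0877
gripper_force: 0.0
```

Run:
```python
from h import *
np.set_printoptions(precision=4,suppress=True)
s=get_state();print(s["t"],s["eef_pos"],s["ee_rot"],s["force"])
C=calibration("wrist");print(C["extrinsics"]);save("wrist","w1")
for n,z in dict(pushed_in=.112,clamp=.13,fixture=0).items():
    for l in spot_point(n,"wrist")[:1]: print(n,l["uv"],l["score"],atz("wrist",l["uv"],z,C))
```

```text
2.5333 [ 0.4998 -0.1774  0.2581] [-3.141   0.0001 -1.5855] [ 0.1511 -0.0686 -0.5591]
[[-0.9999  0.0135  0.0057  0.4989]
 [ 0.0146  0.9541  0.2992 -0.2591]
 [-0.0014  0.2993 -0.9542  0.448 ]
 [ 0.      0.      0.      1.    ]]
pushed_in [301.8, 297.3] 0.8 [ 0.5177 -0.11    0.112 ]
fixture [305.9, 239.4] 0.57 [ 0.5175 -0.1302  0.    ]
```

View pics/w1.png

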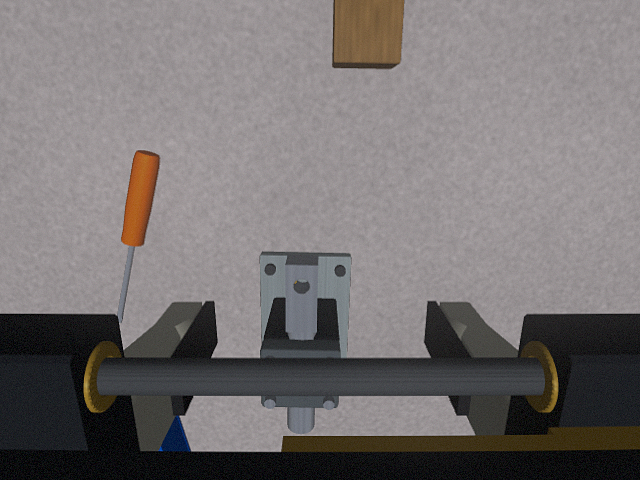

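Wrist view: the hole is at about (301,286) in the bar, whose edges are near columns 286 and 318 and whose free end is at row 262. I'll enlarge it to measure the hole and the bar's direction.

Run:
```python
import cv2
im=cv2.imread("pics/w1.png")[245:355,250:360]
cv2.imwrite("pics/w1c.png",cv2.resize(im,None,fx=5,fy=5,interpolation=cv2.INTER_CUBIC))
```

```text
(no output)
```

View pics/w1c.png

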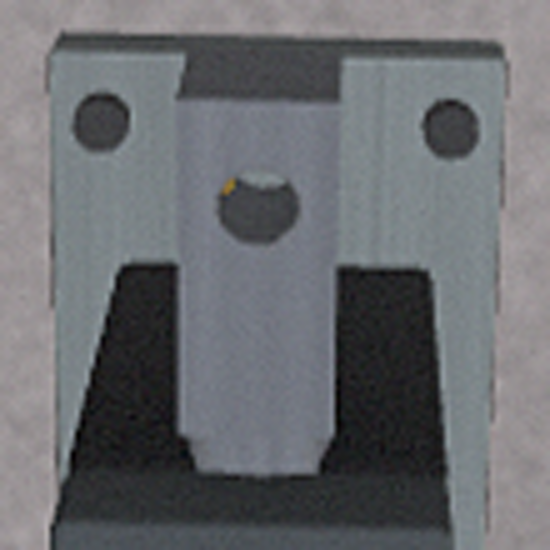

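The crop shows the hole's mouth centred at crop (258,207), which is full-image (301.7,286.5). The bar edges run (178,100)-(178,435) and (341,100)-(335,435) in the crop, and the free end is at row 265.

Run:
```python
from h import *
np.set_printoptions(precision=4,suppress=True)
C=calibration("wrist")
f=lambda x,y: atz("wrist",(250+(x+.0)/5,245+y/5.),.112,C)
h=f(258.5,207.5);a,b,c,d=f(178,100),f(178,435),f(341,100),f(335,435);e=(a+c)/2
print("hole",h,"end",e,"dist",np.linalg.norm(h-e),"width",np.linalg.norm(a-c),np.linalg.norm(b-d),"diam",np.linalg.norm(f(217,207)-f(300,207)))
for p,q in((b,a),(d,c)): print(np.degrees(np.arctan2(*(a-b)[1::-1] if p is b else (c-d)[1::-1])))
print("tophole",atz("top",(381,278.5),.112))
```

```text
hole [ 0.5168 -0.1231  0.112 ] end [ 0.5159 -0.1428  0.112 ] dist 0.019695422556116157 width 0.027692078927466314 0.0281215159275716 diam 0.014334730035135496
-92.57170740809022
-92.185553071334
tophole [ 0.5167 -0.1224  0.112 ]
```

Call:
arm_command:
  commands:
    - {"tx": -0.82,"ty": -0.03}
    - {"tx": -0.82,"ty": -0.03}
    - {"tx": -0.82,"ty": -0.03}
    - {"tx": -0.82,"ty": -0.03}
    - {"tx": -0.82,"ty": -0.03}
    - {"tx": -0.82,"ty": -0.03}
    - {"tx": -0.82,"ty": -0.03}
    - {"tx": -0.82,"ty": -0.03}

```text
invalid input
```

Call:
arm_command:
  commands:
    - {"tx": -0.82,"ty": -0.02}
    - {"tx": -0.82,"ty": -0.02}
    - {"tx": -0.82,"ty": -0.02}
    - {"tx": -0.82,"ty": -0.02}
    - {"tx": -0.82,"ty": -0.02}
    - {"tx": -0.82,"ty": -0.02}
    - {"tx": -0.82,"ty": -0.02}
    - {"tx": -0.82,"ty": -0.02}

```text
invalid input
```

Run:
```python
from h import *
np.set_printoptions(precision=4,suppress=True)
s=get_state();print(s["t"],s["eef_pos"],s["ee_rot"],s["force"])
C=calibration("wrist");im=save("wrist","w2")
for n,z in dict(linch_pin=.06,ring_hinge=.068,ring_tab=.118,stand=0).items():
    for l in spot_point(n,"wrist")[:1]: print(n,l["uv"],l["score"],atz("wrist",l["uv"],z,C))
h=cv2.cvtColor(im,cv2.COLOR_RGB2HSV)
u,v=proj("wrist",[.5115,.2926,.104],C);print(u,v)
cr=im[int(v)-90:int(v)+70,int(u)-90:int(u)+90,::-1];print(int(u)-90,int(v)-90)
cv2.imwrite("pics/w2c.png",cv2.resize(cr,None,fx=3.5,fy=3.5,interpolation=cv2.INTER_CUBIC))
```

```text
2.7333 [ 0.4989 -0.1802  0.2578] [ 3.1414 -0.0001 -1.5906] [ 0.4129 -0.6296 -0.4032]
318.14588404047606 605.4606140528573
228 515Traceback (most recent call last):
  File "<stdin>", line 10, in <module>
cv2.error: OpenCV(4.12.0) /io/opencv/modules/imgproc/src/resize.cpp:4208: error: (-215:Assertion failed) !ssize.empty() in function 'resize'
```

Call:
arm_command:
  commands:
    - {"tx": -0.82,"ty": -0.03,"tz": 0,"twist": 0}
    - {"tx": -0.82,"ty": -0.03,"tz": 0,"twist": 0}
    - {"tx": -0.82,"ty": -0.03,"tz": 0,"twist": 0}
    - {"tx": -0.82,"ty": -0.03,"tz": 0,"twist": 0}
    - {"tx": -0.82,"ty": -0.03,"tz": 0,"twist": 0}
    - {"tx": -0.82,"ty": -0.03,"tz": 0,"twist": 0}
    - {"tx": -0.82,"ty": -0.03,"tz": 0,"twist": 0}
    - {"tx": -0.82,"ty": -0.03,"tz": 0,"twist": 0}

```text
t: 3.65
eef_pos: [0.5105, 0.0254, 0.2578]
ee_rot: [3.141, -0.0, -1.589]
force: [-0.2, 0.2, -0.6]
width: 0.0876
gripper_force: 0.0
```

Call:
arm_command:
  commands:
    - {"tx": -0.82,"ty": -0.02,"tz": 0,"twist": 0}
    - {"tx": -0.82,"ty": -0.02,"tz": 0,"twist": 0}
    - {"tx": -0.82,"ty": -0.02,"tz": 0,"twist": 0}
    - {"tx": -0.82,"ty": -0.02,"tz": 0,"twist": 0}
    - {"tx": -0.82,"ty": -0.02,"tz": 0,"twist": 0}
    - {"tx": -0.82,"ty": -0.02,"tz": 0,"twist": 0}
    - {"tx": -0.82,"ty": -0.02,"tz": 0,"twist": 0}
    - {"tx": -0.82,"ty": -0.02,"tz": 0,"twist": 0}

```text
t: 4.32
eef_pos: [0.5196, 0.229, 0.2575]
ee_rot: [3.141, -0.001, -1.591]
force: [-0.1, -0.2, 0.1]
width: 0.0877
gripper_force: 0.0
```

Run:
```python
from h import *
import json
np.set_printoptions(precision=4,suppress=True)
grab_frame("side");grab_frame("side") # let the arm settle
s=get_state();print(s["t"],s["eef_pos"],s["ee_rot"],s["force"])
C=calibration("wrist");im=save("wrist","w2")
np.save("Cw2.npy",np.array(C["extrinsics"]))
for n,z in dict(linch_pin=.06,ring_hinge=.068,ring_tab=.118,stand=0).items():
    for l in spot_point(n,"wrist")[:1]: print(n,l["uv"],l["score"],atz("wrist",l["uv"],z,C))
u,v=proj("wrist",[.5115,.2926,.104],C);print(u,v)
x0,y0=int(u)-90,max(0,int(v)-110);cr=im[y0:y0+160,x0:x0+180,::-1];print(x0,y0)
cv2.imwrite("pics/w2c.png",cv2.resize(cr,None,fx=3.5,fy=3.5,interpolation=cv2.INTER_CUBIC))
# hole again with the pose at the time of its picture
C1=dict(C);C1["extrinsics"]=[[-.9999,.0135,.0057,.4989],[.0146,.9541,.2992,-.2591],[-.0014,.2993,-.9542,.448],[0,0,0,1]]
f=lambda x,y: atz("wrist",(250+x/5,245+y/5),.112,C1)
print("hole",f(258.5,207.5),"end",(f(178,100)+f(341,100))/2, [np.degrees(np.arctan2(*(f(*p)-f(*q))[1::-1])) for p,q in(((178,100),(178,435)),((341,100),(335,435)))])
```

```text
4.4167 [0.5196 0.2286 0.258 ] [-3.1415 -0.0001 -1.5915] [ 0.2055 -0.3854  0.1916]
linch_pin [331.8, 274.9] 0.81 [0.5104 0.2955 0.06  ]
ring_hinge [328.3, 280.3] 0.6 [0.514  0.2979 0.068 ]
ring_tab [329.8, 235.8] 0.85 [0.5128 0.2391 0.118 ]
331.75090223713846 289.6476275500978
241 179
hole [ 0.5176 -0.1202  0.112 ] end [ 0.5168 -0.1399  0.112 ] [np.float64(-92.28151399894763), np.float64(-91.89451761538314)]
```

View pics/w2c.png

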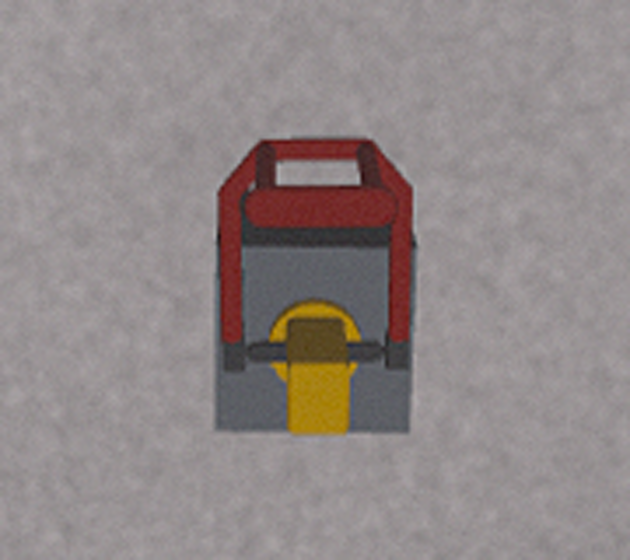

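The crop shows the head's top face centred at crop (318,398), the hinge ends at (233,355) and (397,355), and the tab bar from (245,208) to (397,208). The ring arms stay symmetric about crop column 316.

Run:
```python
from h import *
np.set_printoptions(precision=4,suppress=True)
C=calibration("wrist");C["extrinsics"]=np.load("Cw2.npy")
f=lambda x,y,z: atz("wrist",(241+x/3.5,179+y/3.5),z,C)
print("head",f(318.5,398,.104),"w",np.linalg.norm(f(287,398,.104)-f(350,398,.104)),"l",np.linalg.norm(f(318,362,.104)-f(318,434,.104)))
a,b=f(233,355,.068),f(397,355,.068);print("hinge",(a+b)/2,np.linalg.norm(a-b),np.degrees(np.arctan2(*(b-a)[1::-1])))
print("tab",f(321,207,.118))
c,d=(f(229,190,.068)+f(402,190,.068))/2,(f(232,342,.068)+f(400,342,.068))/2
print("ringdir",c,d,np.degrees(np.arctan2(*(c-d)[1::-1])))
s=(f(215,430,.06)+f(409,430,.06))/2;print("stand back edge mid",s)
c,d=f(288,434,.104),f(348,434,.104);print("head edge dir",np.degrees(np.arctan2(*(d-c)[1::-1])))
```

```text
head [0.5113 0.2956 0.104 ] w 0.015996808287363596 l 0.019815202886687863
hinge [0.5114 0.2981 0.068 ] 0.04556653919037157 178.8404599450965
tab [0.5104 0.2412 0.118 ]
ringdir [0.5107 0.2507 0.068 ] [0.5111 0.2943 0.068 ] -90.55339982485205
stand back edge mid [0.5124 0.3245 0.06  ]
head edge dir 178.83937757134723
```

Call:
arm_command:
  commands:
    - {"tx": -0.14,"ty": 0.02,"tz": 0,"twist": 0}
    - {"tx": -0.27,"ty": 0.036,"tz": 0,"twist": 0}
    - {"tx": -0.27,"ty": 0.036,"tz": 0.05,"twist": 0}
    - {"tx": -0.27,"ty": 0.036,"tz": 0.15,"twist": 0}
    - {"tx": -0.27,"ty": 0.036,"tz": 0.25,"twist": 0}
    - {"tx": -0.27,"ty": 0.036,"tz": 0.33,"twist": 0}
    - {"tx": -0.27,"ty": 0.036,"tz": 0.4,"twist": 0}
    - {"tx": -0.27,"ty": 0.036,"tz": 0.4,"twist": 0}
  claw: 0.5
  grip_force: 60

```text
t: 5.33
eef_pos: [0.5098, 0.2963, 0.1541]
ee_rot: [3.137, -0.004, -1.59]
force: [-0.3, -1.0, -0.8]
width: 0.0452
gripper_force: 0.0
```

Call:
arm_command:
  commands:
    - {"tx": 0,"ty": -0.006,"tz": 0.06,"twist": 0}
    - {"tx": 0,"ty": -0.006,"tz": 0.12,"twist": 0}
    - {"tx": 0,"ty": -0.006,"tz": 0.18,"twist": 0}
    - {"tx": 0,"ty": -0.006,"tz": 0.23,"twist": 0}
    - {"tx": 0,"ty": -0.006,"tz": 0.27,"twist": 0}
    - {"tx": 0,"ty": -0.006,"tz": 0.3,"twist": 0}
    - {"tx": 0,"ty": -0.006,"tz": 0.31,"twist": 0}
    - {"tx": 0,"ty": -0.006,"tz": 0.31,"twist": 0}

```text
t: 6.0
eef_pos: [0.5132, 0.2979, 0.0803]
ee_rot: [3.141, -0.0, -1.589]
force: [0.5, 0.1, -0.3]
width: 0.0438
gripper_force: 0.0
```

```bash
python3 -c "
from h import *
grab_frame('side');s=get_state();print(s['t'],s['eef_pos'],s['ee_rot'],s['force'],s['width'])"
```

```text
6.05 [0.51339653 0.29814208 0.08082199] [-3.14120896e+00  1.13275173e-04 -1.58925326e+00] [-0.38763679  0.44899592  0.78426077] 0.04393713762480224
```

Call:
arm_command:
  commands:
    - {"tx": 0.007,"ty": 0.005,"tz": 0.012,"twist": 0}
    - {"tx": 0.007,"ty": 0.005,"tz": 0.012,"twist": 0}
    - {"tx": 0.007,"ty": 0.005,"tz": 0.012,"twist": 0}
    - {"tx": 0.007,"ty": 0.005,"tz": 0.012,"twist": 0}
    - {"tx": 0.007,"ty": 0.005,"tz": 0.012,"twist": 0}
    - {"tx": 0.007,"ty": 0.005,"tz": 0.012,"twist": 0}
    - {"tx": 0.007,"ty": 0.005,"tz": 0.012,"twist": 0}
    - {"tx": 0.007,"ty": 0.005,"tz": 0.012,"twist": 0}

```text
t: 6.72
eef_pos: [0.5119, 0.2963, 0.0774]
ee_rot: [-3.142, 0.0, -1.589]
force: [-0.5, -0.7, -0.6]
width: 0.0434
gripper_force: 0.0
```

Call:
arm_command:
  commands:
    - {"tx": 0,"ty": 0,"tz": 0,"twist": 0}
    - {"tx": 0,"ty": 0,"tz": 0,"twist": 0}
    - {"tx": 0,"ty": 0,"tz": 0,"twist": 0}
    - {"tx": 0,"ty": 0,"tz": 0,"twist": 0}
    - {"tx": 0,"ty": 0,"tz": 0,"twist": 0}
    - {"tx": 0,"ty": 0,"tz": 0,"twist": 0}
    - {"tx": 0,"ty": 0,"tz": 0,"twist": 0}
    - {"tx": 0,"ty": 0,"tz": 0,"twist": 0}
  claw: 0
  grip_force: 60

```text
t: 7.38
eef_pos: [0.5118, 0.2963, 0.0774]
ee_rot: [3.142, -0.0, -1.589]
force: [0.4, 0.3, 0.1]
width: 0.0015
gripper_force: 0.0
```

The fingers shut on nothing, so I need a look.

Run:
```python
from h import *
im=save("wrist","w3");s2=save("side","s3")
print(get_state()['q'])
a=cv2.resize(im[200:480,120:520],(800,560));b=s2
u,v=map(int,proj("side",[.512,.296,.08]));x0,y0=max(0,u-70),max(0,v-80)
b=cv2.resize(s2[y0:y0+140,x0:x0+140],(560,560),interpolation=cv2.INTER_CUBIC)
cv2.imwrite("pics/c3.png",cv2.resize(np.hstack([a,b])[:,:,::-1],(800,330)))
for n in("linch_pin","ring_hinge"):
  for c in("wrist","side"):
    for l in spot_point(n,c)[:1]:print(n,c,l["uv"],l["score"],atz(c,l["uv"],.06 if n[0]=="l" else .068))
```

```text
[ 8.55023794e-01  3.24440326e-01 -3.30628668e-01  2.50341921e-05
 -9.15765036e-01 -8.73600872e-01]
linch_pin wrist [323.6, 278.5] 0.7 [0.51061286 0.29590924 0.06      ]
linch_pin side [377.2, 389.4] 0.68 [0.51257818 0.29551066 0.06      ]
ring_hinge wrist [320.1, 286.7] 0.67 [0.51247973 0.29724264 0.068     ]
ring_hinge side [381.3, 388.7] 0.65 [0.50631649 0.29849145 0.068     ]
```

View pics/c3.png

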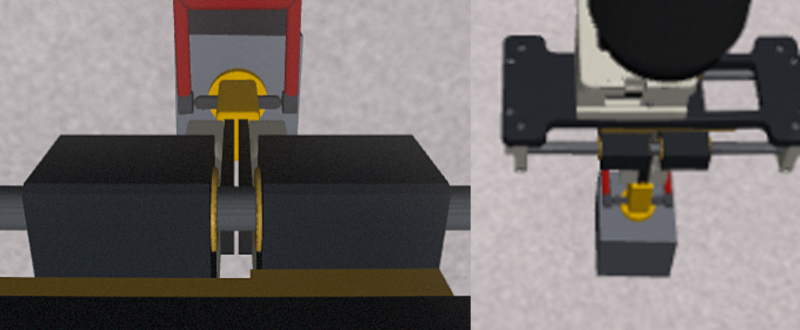

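Run:
```python
from h import *
s=get_state();p=np.array(s["eef_pos"]);print(p,s["t"],s["width"],s["gripper_force"])
for n,q in dict(tcp=p,tcp19=p+[0,0,.019],head=[.512,.296,.104],origin=[.512,.296,.06],hfront=[.512,.286,.104],hback=[.512,.306,.104]).items(): print(n,proj("wrist",q),proj("side",q))
im=grab_frame("wrist");cv2.imwrite("pics/w4c.png",cv2.resize(im[240:400,230:420,::-1],None,fx=3.5,fy=3.5,interpolation=cv2.INTER_CUBIC))
```

```text
[0.51182011 0.29627972 0.07736362] 7.6833 0.0003369547924810042 0.0
tcp [321.37858356 292.19805795] [378.42380396 384.95085724]
tcp19 [321.43693274 309.0587251 ] [379.27588703 379.45634028]
head [321.03366609 316.20531031] [379.50480628 377.04058984]
origin [320.98462116 278.70332611] [377.55403585 389.65115034]
hfront [320.60744655 294.77834801] [378.98263857 371.72583381]
hback [321.44561405 336.911114  ] [380.03495686 382.44972098]
```

View pics/w4c.png

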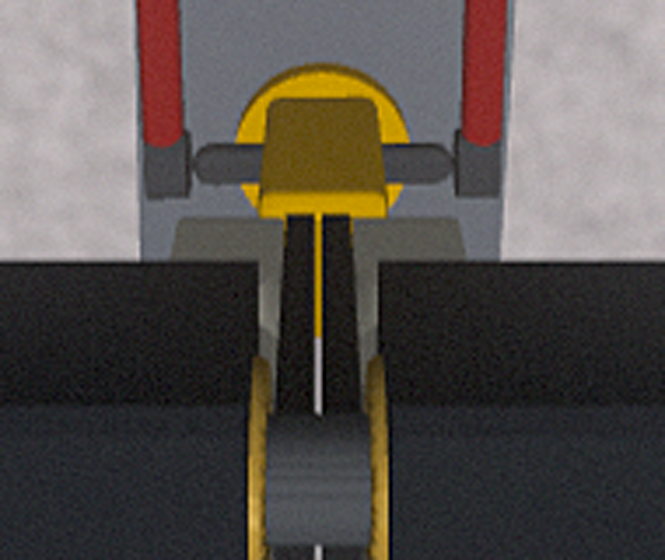

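The tips show just above the head in both the wrist view (finger tip edge at crop row 215, below the head's front top edge at 192) and the side view. The real tips are therefore about 30 mm higher than the reported TCP. I'll open and go lower in small steps while watching the force.

Call:
arm_command:
  commands:
    - {"tx": 0,"ty": 0,"tz": 0,"twist": 0}
    - {"tx": 0,"ty": 0,"tz": 0,"twist": 0}
    - {"tx": 0,"ty": 0,"tz": 0,"twist": 0}
    - {"tx": 0,"ty": 0,"tz": 0,"twist": 0}
    - {"tx": 0,"ty": 0,"tz": 0,"twist": 0}
    - {"tx": 0,"ty": 0,"tz": 0,"twist": 0}
    - {"tx": 0,"ty": 0,"tz": 0,"twist": 0}
    - {"tx": 0,"ty": 0,"tz": 0,"twist": 0}
  claw: 0.4

```text
t: 8.4
eef_pos: [0.5118, 0.2963, 0.0774]
ee_rot: [3.142, 0.0, -1.589]
force: [-0.4, 0.1, -0.6]
width: 0.0349
gripper_force: 0.0
```

Call:
arm_command:
  commands:
    - {"tx": 0,"ty": 0,"tz": 0.008,"twist": 0}
    - {"tx": 0,"ty": 0,"tz": 0.016,"twist": 0}
    - {"tx": 0,"ty": 0,"tz": 0.024,"twist": 0}
    - {"tx": 0,"ty": 0,"tz": 0.032,"twist": 0}
    - {"tx": 0,"ty": 0,"tz": 0.04,"twist": 0}
    - {"tx": 0,"ty": 0,"tz": 0.04,"twist": 0}
    - {"tx": 0,"ty": 0,"tz": 0.04,"twist": 0}
    - {"tx": 0,"ty": 0,"tz": 0.04,"twist": 0}

```text
t: 9.07
eef_pos: [0.5119, 0.2963, 0.0674]
ee_rot: [-3.142, -0.0, -1.589]
force: [0.1, -0.1, -0.2]
width: 0.0349
gripper_force: 0.0
```

Run:
```python
from h import *
s=get_state();print(s["eef_pos"],s["force"],s["width"])
im=grab_frame("wrist");s2=grab_frame("side")
a=cv2.resize(im[240:400,225:415],(570,480),interpolation=cv2.INTER_CUBIC)
b=cv2.resize(s2[345:425,340:378+42],(480,480),interpolation=cv2.INTER_CUBIC)
cv2.imwrite("pics/c5.png",cv2.resize(np.hstack([a,b])[:,:,::-1],(800,366)))
```

```text
[0.5118637  0.29629077 0.06737633] [ 0.12941504 -0.08369386 -0.17458637] 0.03494160731559073
```

View pics/c5.png

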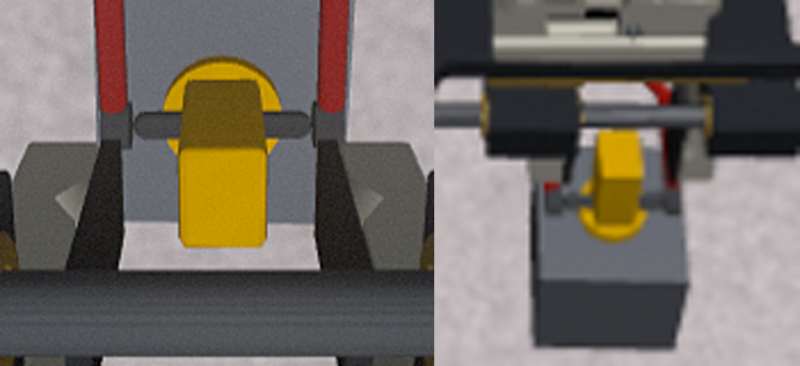

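The wrist crop shows the pads straddling the head, with the finger tips (row 142) still near the head top's level. I'll lower about 18 mm more and close.

Call:
arm_command:
  commands:
    - {"tx": 0,"ty": 0,"tz": 0.014,"twist": 0}
    - {"tx": 0,"ty": 0,"tz": 0.028,"twist": 0}
    - {"tx": 0,"ty": 0,"tz": 0.042,"twist": 0}
    - {"tx": 0,"ty": 0,"tz": 0.056,"twist": 0}
    - {"tx": 0,"ty": 0,"tz": 0.07,"twist": 0}
    - {"tx": 0,"ty": 0,"tz": 0.07,"twist": 0}
    - {"tx": 0,"ty": 0,"tz": 0.07,"twist": 0}
    - {"tx": 0,"ty": 0,"tz": 0.07,"twist": 0}

```text
t: 9.83
eef_pos: [0.5119, 0.2963, 0.0499]
ee_rot: [-3.142, -0.0, -1.589]
force: [0.1, 0.2, 1.0]
width: 0.0351
gripper_force: 0.0
```

Call:
arm_command:
  commands:
    - {"tx": 0,"ty": 0,"tz": 0,"twist": 0}
    - {"tx": 0,"ty": 0,"tz": 0,"twist": 0}
    - {"tx": 0,"ty": 0,"tz": 0,"twist": 0}
    - {"tx": 0,"ty": 0,"tz": 0,"twist": 0}
    - {"tx": 0,"ty": 0,"tz": 0,"twist": 0}
    - {"tx": 0,"ty": 0,"tz": 0,"twist": 0}
    - {"tx": 0,"ty": 0,"tz": 0,"twist": 0}
    - {"tx": 0,"ty": 0,"tz": 0,"twist": 0}
  claw: 0
  grip_force: 60

```text
t: 10.5
eef_pos: [0.5119, 0.2963, 0.05]
ee_rot: [-3.141, 0.0, -1.589]
force: [-0.3, -0.4, 1.4]
width: 0.0157
gripper_force: 60.0
```

Run:
```python
from h import *
s=get_state();print(s["eef_pos"],s["force"],s["width"],s["gripper_force"])
im=grab_frame("wrist");s2=grab_frame("side")
a=cv2.resize(im[240:400,225:415],(570,480),interpolation=cv2.INTER_CUBIC)
b=cv2.resize(s2[345:425,340:378+42],(480,480),interpolation=cv2.INTER_CUBIC)
cv2.imwrite("pics/c6.png",cv2.resize(np.hstack([a,b])[:,:,::-1],(800,366)))
```

```text
[0.51191836 0.29633698 0.0500211 ] [-0.30134107 -0.41677998  1.44532614] 0.01568283506339543 59.978018403053284
```

Call:
arm_command:
  commands:
    - {"tx": 0,"ty": 0,"tz": -0.05,"twist": 0}
    - {"tx": 0,"ty": 0,"tz": -0.15,"twist": 0}
    - {"tx": 0,"ty": 0,"tz": -0.27,"twist": 0}
    - {"tx": 0,"ty": 0,"tz": -0.4,"twist": 0}
    - {"tx": 0,"ty": 0,"tz": -0.53,"twist": 0}
    - {"tx": 0,"ty": 0,"tz": -0.65,"twist": 0}
    - {"tx": 0,"ty": 0,"tz": -0.74,"twist": 0}
    - {"tx": 0,"ty": 0,"tz": -0.8,"twist": 0}

```text
t: 11.27
eef_pos: [0.5122, 0.2966, 0.2526]
ee_rot: [-3.14, 0.002, -1.589]
force: [0.7, 0.8, -2.2]
width: 0.0157
gripper_force: 60.0
```

Call:
arm_command:
  commands:
    - {"tx": 0.04,"ty": 0,"tz": 0,"twist": 0}
    - {"tx": 0.12,"ty": -0.005,"tz": 0,"twist": 0}
    - {"tx": 0.23,"ty": -0.01,"tz": 0,"twist": 0}
    - {"tx": 0.35,"ty": -0.015,"tz": 0,"twist": 0}
    - {"tx": 0.47,"ty": -0.017,"tz": 0,"twist": 0}
    - {"tx": 0.59,"ty": -0.02,"tz": 0,"twist": 0}
    - {"tx": 0.71,"ty": -0.024,"tz": 0,"twist": 0}
    - {"tx": 0.83,"ty": -0.026,"tz": 0,"twist": 0}

```text
t: 11.93
eef_pos: [0.5133, 0.0868, 0.2485]
ee_rot: [3.14, -0.0, -1.589]
force: [1.1, -1.0, -1.3]
width: 0.0155
gripper_force: 60.0
```

Call:
arm_command:
  commands:
    - {"tx": 0.12,"ty": 0,"tz": 0,"twist": 0.006}
    - {"tx": 0.24,"ty": -0.005,"tz": 0,"twist": 0.006}
    - {"tx": 0.36,"ty": -0.01,"tz": 0,"twist": 0.006}
    - {"tx": 0.48,"ty": -0.015,"tz": 0,"twist": 0.006}
    - {"tx": 0.6,"ty": -0.017,"tz": 0,"twist": 0.006}
    - {"tx": 0.71,"ty": -0.02,"tz": 0,"twist": 0.006}
    - {"tx": 0.79,"ty": -0.024,"tz": 0,"twist": 0.006}
    - {"tx": 0.83,"ty": -0.026,"tz": 0,"twist": 0.006}

```text
t: 12.6
eef_pos: [0.5158, -0.1212, 0.2484]
ee_rot: [3.139, -0.0, -1.61]
force: [0.4, 1.2, -1.2]
width: 0.0155
gripper_force: 60.0
```

Run:
```python
from h import *
np.set_printoptions(precision=4,suppress=True)
grab_frame("side");grab_frame("side")
C=calibration("wrist");s=get_state();p=np.array(s["eef_pos"]);print(s["t"],p,s["ee_rot"],s["force"],s["width"])
im=save("wrist","w7")
for n,z in dict(linch_pin=.01,ring_hinge=.018,ring_tab=.068,pushed_in=None).items():
    for l in spot_point(n,"wrist")[:1]:
        q=atz("wrist",l["uv"],.112 if z is None else p[2]+z,C);print(n,l["uv"],l["score"],q,q-p)
```

```text
12.7 [ 0.5161 -0.1203  0.2486] [ 3.1396 -0.     -1.6108] [ 0.0184  0.5079 -1.8051] 0.015412071601450349
linch_pin [322.2, 301.0] 0.78 [ 0.5158 -0.1201  0.2586] [-0.0003  0.0002  0.01  ]
ring_hinge [315.7, 310.8] 0.69 [ 0.5188 -0.1191  0.2666] [0.0027 0.0013 0.018 ]
ring_tab [322.5, 209.7] 0.82 [ 0.5139 -0.1759  0.3166] [-0.0023 -0.0556  0.068 ]
pushed_in [316.5, 239.9] 0.59 [ 0.5201 -0.1076  0.112 ] [ 0.004   0.0128 -0.1366]
```

View pics/w7.png

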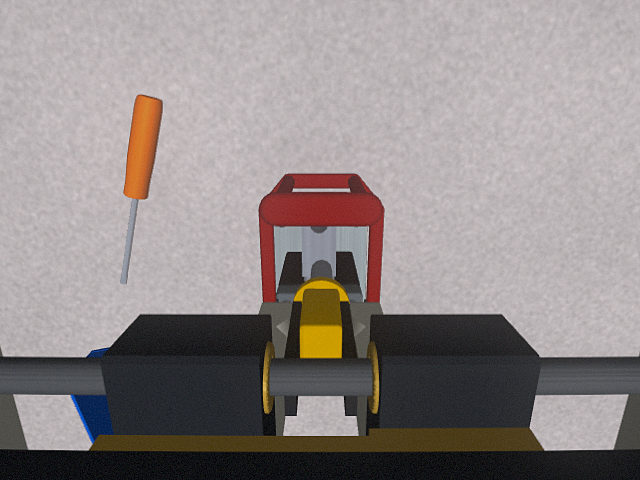

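The pin hangs straight in the grip, with its head at (322,330) and shank tip at (321,268) above the bar; the hole is just visible at (319,229). I'll go down to just above the bar.

Call:
arm_command:
  commands:
    - {"tx": 0,"ty": -0.006,"tz": 0.03,"twist": 0}
    - {"tx": 0,"ty": -0.006,"tz": 0.09,"twist": 0}
    - {"tx": 0,"ty": -0.006,"tz": 0.16,"twist": 0}
    - {"tx": 0,"ty": -0.006,"tz": 0.23,"twist": 0}
    - {"tx": 0,"ty": -0.006,"tz": 0.29,"twist": 0}
    - {"tx": 0,"ty": -0.006,"tz": 0.33,"twist": 0}
    - {"tx": 0,"ty": -0.006,"tz": 0.355,"twist": 0}
    - {"tx": 0,"ty": -0.006,"tz": 0.36,"twist": 0}

```text
t: 13.62
eef_pos: [0.5181, -0.1186, 0.1587]
ee_rot: [3.14, -0.0, -1.608]
force: [0.1, 0.0, -1.6]
width: 0.0157
gripper_force: 60.0
```

Run:
```python
from h import *
np.set_printoptions(precision=4,suppress=True)
grab_frame("side")
C=calibration("wrist");s=get_state();p=np.array(s["eef_pos"]);print(s["t"],p,s["ee_rot"],s["force"],s["width"])
im=save("wrist","w8")
l=spot_point("pushed_in","wrist")
if l: print(l[0],atz("wrist",l[0]["uv"],.112,C))
T=np.array(C["extrinsics"]);print(T[:3,3])
print(proj("wrist",[.5176,-.1202,.112],C),proj("wrist",p-[0,0,.04],C))
```

```text
13.6667 [ 0.5185 -0.1188  0.1593] [ 3.1407 -0.0002 -1.6078] [ 0.2627 -0.4166 -2.3106] 0.015644776896104683
{'uv': [322.8, 275.4], 'score': 0.89} [ 0.5179 -0.1094  0.112 ]
[ 0.516  -0.2003  0.3492]
[322.6025 258.3997] [321.2529 264.8347]
```

Call:
arm_command:
  commands:
    - {"tx": 0.005,"ty": 0.003,"tz": 0.006,"twist": 0}
    - {"tx": 0.005,"ty": 0.003,"tz": 0.012,"twist": 0}
    - {"tx": 0.005,"ty": 0.003,"tz": 0.018,"twist": 0}
    - {"tx": 0.005,"ty": 0.003,"tz": 0.024,"twist": 0}
    - {"tx": 0.005,"ty": 0.003,"tz": 0.03,"twist": 0}
    - {"tx": 0.005,"ty": 0.003,"tz": 0.034,"twist": 0}
    - {"tx": 0.005,"ty": 0.003,"tz": 0.038,"twist": 0}
    - {"tx": 0.005,"ty": 0.003,"tz": 0.04,"twist": 0}

```text
t: 14.43
eef_pos: [0.5178, -0.1203, 0.1498]
ee_rot: [3.142, -0.0, -1.608]
force: [-0.6, 0.1, -1.0]
width: 0.0157
gripper_force: 60.0
```

Call:
arm_command:
  commands:
    - {"tx": 0,"ty": 0,"tz": 0.003,"twist": 0}
    - {"tx": 0,"ty": 0,"tz": 0.006,"twist": 0}
    - {"tx": 0,"ty": 0,"tz": 0.009,"twist": 0}
    - {"tx": 0,"ty": 0,"tz": 0.012,"twist": 0}
    - {"tx": 0,"ty": 0,"tz": 0.015,"twist": 0}
    - {"tx": 0,"ty": 0,"tz": 0.018,"twist": 0}
    - {"tx": 0,"ty": 0,"tz": 0.021,"twist": 0}
    - {"tx": 0,"ty": 0,"tz": 0.024,"twist": 0}

```text
t: 15.1
eef_pos: [0.5179, -0.1203, 0.1439]
ee_rot: [-3.141, -0.0, -1.608]
force: [-0.1, -2.4, -0.4]
width: 0.0156
gripper_force: 60.0
```

The pin is in the hole, with only a slight side push. I'll continue down and ease towards −y.

Call:
arm_command:
  commands:
    - {"tx": 0.002,"ty": 0,"tz": 0.004,"twist": 0}
    - {"tx": 0.003,"ty": 0,"tz": 0.008,"twist": 0}
    - {"tx": 0.003,"ty": 0,"tz": 0.013,"twist": 0}
    - {"tx": 0.003,"ty": 0,"tz": 0.018,"twist": 0}
    - {"tx": 0.003,"ty": 0,"tz": 0.023,"twist": 0}
    - {"tx": 0.003,"ty": 0,"tz": 0.028,"twist": 0}
    - {"tx": 0.003,"ty": 0,"tz": 0.034,"twist": 0}
    - {"tx": 0.003,"ty": 0,"tz": 0.04,"twist": 0}

```text
t: 15.77
eef_pos: [0.5173, -0.121, 0.1336]
ee_rot: [3.141, -0.0, -1.608]
force: [-2.6, -0.4, 0.1]
width: 0.0155
gripper_force: 60.0
```

Call:
arm_command:
  commands:
    - {"tx": 0,"ty": 0.002,"tz": 0.007,"twist": 0}
    - {"tx": 0,"ty": 0.002,"tz": 0.014,"twist": 0}
    - {"tx": 0,"ty": 0.002,"tz": 0.021,"twist": 0}
    - {"tx": 0,"ty": 0.002,"tz": 0.028,"twist": 0}
    - {"tx": 0,"ty": 0.002,"tz": 0.035,"twist": 0}
    - {"tx": 0,"ty": 0.002,"tz": 0.042,"twist": 0}
    - {"tx": 0,"ty": 0.002,"tz": 0.049,"twist": 0}
    - {"tx": 0,"ty": 0.002,"tz": 0.056,"twist": 0}

```text
t: 16.43
eef_pos: [0.5172, -0.1209, 0.1197]
ee_rot: [3.141, 0.0, -1.608]
force: [-1.9, -1.0, -0.3]
width: 0.0157
gripper_force: 60.0
```

Call:
arm_command:
  commands:
    - {"tx": 0,"ty": 0,"tz": 0.006,"twist": 0}
    - {"tx": 0,"ty": 0,"tz": 0.012,"twist": 0}
    - {"tx": 0,"ty": 0,"tz": 0.018,"twist": 0}
    - {"tx": 0,"ty": 0,"tz": 0.024,"twist": 0}
    - {"tx": 0,"ty": 0,"tz": 0.03,"twist": 0}
    - {"tx": 0,"ty": 0,"tz": 0.036,"twist": 0}
    - {"tx": 0,"ty": 0,"tz": 0.042,"twist": 0}
    - {"tx": 0,"ty": 0,"tz": 0.048,"twist": 0}

```text
t: 17.1
eef_pos: [0.5172, -0.1209, 0.1076]
ee_rot: [3.141, 0.0, -1.608]
force: [-1.9, -0.0, 0.3]
width: 0.0156
gripper_force: 60.0
```

Call:
arm_command:
  commands:
    - {"tx": 0,"ty": 0,"tz": 0.002,"twist": 0}
    - {"tx": 0,"ty": 0,"tz": 0.004,"twist": 0}
    - {"tx": 0,"ty": 0,"tz": 0.006,"twist": 0}
    - {"tx": 0,"ty": 0,"tz": 0.008,"twist": 0}
    - {"tx": 0,"ty": 0,"tz": 0.01,"twist": 0}
    - {"tx": 0,"ty": 0,"tz": 0.012,"twist": 0}
    - {"tx": 0,"ty": 0,"tz": 0.014,"twist": 0}
    - {"tx": 0,"ty": 0,"tz": 0.016,"twist": 0}

```text
t: 17.77
eef_pos: [0.5172, -0.1209, 0.1038]
ee_rot: [3.142, -0.0, -1.608]
force: [-1.9, -0.6, 0.2]
width: 0.0155
gripper_force: 60.0
```

Call:
arm_command:
  commands:
    - {"tx": 0,"ty": 0,"tz": 0.002,"twist": 0}
    - {"tx": 0,"ty": 0,"tz": 0.002,"twist": 0}
    - {"tx": 0,"ty": 0,"tz": 0.004,"twist": 0}
    - {"tx": 0,"ty": 0,"tz": 0.004,"twist": 0}
    - {"tx": 0,"ty": 0,"tz": 0.006,"twist": 0}
    - {"tx": 0,"ty": 0,"tz": 0.006,"twist": 0}
    - {"tx": 0,"ty": 0,"tz": 0.006,"twist": 0}
    - {"tx": 0,"ty": 0,"tz": 0.006,"twist": 0}

```text
t: 18.43
eef_pos: [0.5172, -0.1209, 0.1022]
ee_rot: [3.141, 0.0, -1.608]
force: [-1.9, 0.3, -2.1]
width: 0.0156
gripper_force: 60.0
```

Call:
arm_command:
  commands:
    - {"tx": 0,"ty": 0,"tz": 0.002,"twist": 0}
    - {"tx": 0,"ty": 0,"tz": 0.002,"twist": 0}
    - {"tx": 0,"ty": 0,"tz": 0.004,"twist": 0}
    - {"tx": 0,"ty": 0,"tz": 0.004,"twist": 0}
    - {"tx": 0,"ty": 0,"tz": 0.006,"twist": 0}
    - {"tx": 0,"ty": 0,"tz": 0.006,"twist": 0}
    - {"tx": 0,"ty": 0,"tz": 0.006,"twist": 0}
    - {"tx": 0,"ty": 0,"tz": 0.006,"twist": 0}

```text
t: 19.1
eef_pos: [0.5174, -0.1209, 0.1019]
ee_rot: [-3.141, -0.0, -1.608]
force: [-5.1, 2.0, 8.3]
width: 0.0155
gripper_force: 60.0
```

The collar is home: contact at TCP z 0.102 with about 8 N. I'll release, and work out the finger and body geometry from the wrist view.

Call:
arm_command:
  commands:
    - {"tx": 0,"ty": 0,"tz": -0.002,"twist": 0}
    - {"tx": 0,"ty": 0,"tz": -0.003,"twist": 0}
    - {"tx": 0,"ty": 0,"tz": -0.003,"twist": 0}
    - {"tx": 0,"ty": 0,"tz": -0.003,"twist": 0}
    - {"tx": 0,"ty": 0,"tz": -0.003,"twist": 0}
    - {"tx": 0,"ty": 0,"tz": -0.003,"twist": 0}
    - {"tx": 0,"ty": 0,"tz": -0.003,"twist": 0}
    - {"tx": 0,"ty": 0,"tz": -0.003,"twist": 0}
  claw: 0.4

```text
t: 19.77
eef_pos: [0.5173, -0.1209, 0.1016]
ee_rot: [-3.142, 0.0, -1.608]
force: [-0.2, 0.6, 0.8]
width: 0.035
gripper_force: 0.0
```

Call:
arm_command:
  commands:
    - {"tx": 0,"ty": 0,"tz": -0.02,"twist": 0}
    - {"tx": 0,"ty": 0,"tz": -0.06,"twist": 0}
    - {"tx": 0,"ty": 0,"tz": -0.12,"twist": 0}
    - {"tx": 0,"ty": 0,"tz": -0.2,"twist": 0}
    - {"tx": 0,"ty": 0,"tz": -0.3,"twist": 0}
    - {"tx": 0,"ty": 0,"tz": -0.38,"twist": 0}
    - {"tx": 0,"ty": 0,"tz": -0.44,"twist": 0}
    - {"tx": 0,"ty": 0,"tz": -0.46,"twist": 0}

```text
t: 20.43
eef_pos: [0.5187, -0.1211, 0.2205]
ee_rot: [-3.136, -0.0, -1.608]
force: [1.3, 0.2, 0.5]
width: 0.0351
gripper_force: 0.0
```

Run:
```python
from h import *
from scipy.optimize import least_squares
np.set_printoptions(precision=4,suppress=True)
grab_frame("top");C=calibration("wrist");s=get_state();p=np.array(s["eef_pos"]);print(s["t"],p,s["ee_rot"],s["force"],s["width"])
im=save("wrist","w9")
for n,z in dict(linch_pin=.112,ring_hinge=.12,ring_tab=.17).items():
    for c in("wrist","top","side"):
        if c!="wrist" and n=="linch_pin": grab_frame(c)
        for l in spot_point(n,c)[:1]: print(n,c,np.round(l["uv"]),round(l["score"],2),atz(c,l["uv"],z,C if c=="wrist" else None))
P=lambda dx,d,z: proj("wrist",p+[dx,d,z],C)
# rows are fixed in the tool frame; tool yaw ~ -91.. so +-y = -+tool x
for d in(-.0095,-.012): print("tip height",d,[ (z,round(P(0,d,z)[1],1)) for z in(0,.01,.02,.03,.04)])
def r(v):
    d,zb,zt,x1,x2=v
    a,b=P(x1,d,zb),P(x1,d,zt);e,f=P(x2,d,zb),P(x2,d,zt)
    return [a[1]-315,b[1]-358,a[0]-140,b[0]-105,e[0]-272,f[0]-270]
q=least_squares(r,[-.03,.04,.08,.08,.02]);print("block dy,zb,zt,x1,x2",q.x,q.cost)
```

```text
20.4833 [ 0.5186 -0.121   0.2199] [-3.1368  0.0001 -1.608 ] [-0.5571 -0.5822  1.5433] 0.034827433072854214
linch_pin wrist [326. 235.] 0.83 [ 0.5154 -0.1204  0.112 ]
linch_pin side [360. 211.] 0.94 [ 0.5193 -0.1298  0.112 ]
ring_hinge wrist [323. 239.] 0.76 [ 0.5176 -0.1192  0.12  ]
ring_hinge side [364. 210.] 0.84 [ 0.5093 -0.1239  0.12  ]
ring_tab wrist [321. 164.] 0.92 [ 0.5169 -0.1777  0.17  ]
ring_tab top [199. 193.] 0.65 [0.6704 0.2231 0.17  ]
ring_tab side [361. 179.] 0.69 [ 0.5155 -0.1766  0.17  ]
tip height -0.0095 [(0, np.float64(274.0)), (0.01, np.float64(281.8)), (0.02, np.float64(290.3)), (0.03, np.float64(299.7)), (0.04, np.float64(310.3))]
tip height -0.012 [(0, np.float64(269.2)), (0.01, np.float64(276.7)), (0.02, np.float64(285.0)), (0.03, np.float64(294.2)), (0.04, np.float64(304.5))]
block dy,zb,zt,x1,x2 [-0.0047  0.031   0.0621  0.0759  0.0186] 16.98705271834264
```

Geometry settled: the real tips are 32 mm above the reported TCP and the body is 66 mm above those tips. The tab is at y −0.1777, 57 mm out as expected. I'll shut the fingers and go above the tab.

Call:
arm_command:
  commands:
    - {"tx": 0.04,"ty": 0.005,"tz": 0,"twist": 0}
    - {"tx": 0.1,"ty": 0.005,"tz": 0,"twist": 0}
    - {"tx": 0.18,"ty": 0.005,"tz": 0,"twist": 0}
    - {"tx": 0.24,"ty": 0.005,"tz": 0.04,"twist": 0}
    - {"tx": 0.264,"ty": 0.005,"tz": 0.1,"twist": 0}
    - {"tx": 0.264,"ty": 0.005,"tz": 0.16,"twist": 0}
    - {"tx": 0.264,"ty": 0.005,"tz": 0.2,"twist": 0}
    - {"tx": 0.264,"ty": 0.005,"tz": 0.22,"twist": 0}
  claw: 0
  grip_force: 30

```text
t: 21.75
eef_pos: [0.5126, -0.1872, 0.1601]
ee_rot: [3.139, 0.0, -1.609]
force: [0.1, 0.1, 0.6]
width: 0.0006
gripper_force: 0.0
```

Call:
arm_command:
  commands:
    - {"tx": 0,"ty": 0,"tz": 0.02,"twist": 0}
    - {"tx": 0,"ty": 0,"tz": 0.04,"twist": 0}
    - {"tx": 0,"ty": 0,"tz": 0.06,"twist": 0}
    - {"tx": 0,"ty": 0,"tz": 0.09,"twist": 0}
    - {"tx": 0,"ty": 0,"tz": 0.12,"twist": 0}
    - {"tx": 0,"ty": 0,"tz": 0.15,"twist": 0}
    - {"tx": 0,"ty": 0,"tz": 0.17,"twist": 0}
    - {"tx": 0,"ty": 0,"tz": 0.18,"twist": 0}

```text
t: 22.42
eef_pos: [0.513, -0.1867, 0.1155]
ee_rot: [3.14, 0.0, -1.608]
force: [-1.1, 0.8, 0.7]
width: 0.0001
gripper_force: 0.1
```

```bash
cat >> h.py <<'E'
def tab():
    s=get_state();p=np.array(s["eef_pos"]);print(s["t"],np.round(p,4),np.round(s["force"],1),s["width"])
    r={}
    for c in("wrist","side"):
        C=calibration(c);grab_frame(c);l=spot_point("ring_tab",c)
        if l: r[c]=ray(c,l[0]["uv"],C);print(c,np.round(l[0]["uv"]),round(l[0]["score"],2))
        if l: # meet the tab's plane x=.516..: intersect with vertical plane through the pin
            o,d=r[c];n=np.array([.9993,-.037,0]);q=o+d*((np.array([.5172,-.1209,.12])-o)@n)/(d@n)
            w=q-[.5172,-.1209,.12];u=w@[-.037,-.9993,0];print("  plane u,w",np.round([u,w[2]],4))
    if len(r)==2:
        q,e=tri(r["wrist"],r["side"]);w=q-[.5172,-.1209,.12];u=w@[-.037,-.9993,0]
        print("tab u,w",np.round([u,w[2]],4),"gap",round(e,4),"radius",round(np.hypot(u,w[2]),4),"theta",round(.711-np.arctan2(w[2],u),3))
E
python3 -c "
from h import *
tab()"
```

```text
22.4167 [ 0.513  -0.1867  0.1155] [-1.1  0.8  0.7] 0.0001252831434044596
wrist [316. 299.] 0.57
  plane u,w [0.0939 0.0661]
side [359. 184.] 0.57
  plane u,w [ 0.1365 -0.0249]
tab u,w [0.0737 0.021 ] gap 0.0029 radius 0.0766 theta 0.434
```

The tab follows as modelled: radius 76.6 mm, ring at 0.43 rad. Pressing on down.

Call:
arm_command:
  commands:
    - {"tx": 0,"ty": 0,"tz": 0.03,"twist": 0}
    - {"tx": 0,"ty": 0,"tz": 0.06,"twist": 0}
    - {"tx": 0,"ty": 0,"tz": 0.1,"twist": 0}
    - {"tx": 0,"ty": 0,"tz": 0.14,"twist": 0}
    - {"tx": 0,"ty": 0,"tz": 0.18,"twist": 0}
    - {"tx": 0,"ty": 0,"tz": 0.21,"twist": 0}
    - {"tx": 0,"ty": 0,"tz": 0.235,"twist": 0}
    - {"tx": 0,"ty": 0,"tz": 0.245,"twist": 0}

```text
t: 23.28
eef_pos: [0.5129, -0.1867, 0.0539]
ee_rot: [3.14, 0.0, -1.608]
force: [0.1, 0.3, 0.3]
width: 0.0005
gripper_force: 0.3
```

```bash
python3 -c "
from h import *
tab()"
```

```text
23.2833 [ 0.5129 -0.1867  0.0539] [0.1 0.3 0.3] 0.0004920102141985346
wrist [315. 318.] 0.42
  plane u,w [0.102  0.0336]
side [360. 206.] 0.62
  plane u,w [ 0.0395 -0.019 ]
tab u,w [ 0.065  -0.0396] gap 0.0025 radius 0.0761 theta 1.258
```

Call:
arm_command:
  commands:
    - {"tx": 0,"ty": 0,"tz": -0.03,"twist": 0}
    - {"tx": 0,"ty": 0,"tz": -0.04,"twist": 0}
    - {"tx": 0.03,"ty": 0,"tz": -0.04,"twist": 0}
    - {"tx": 0.06,"ty": 0,"tz": -0.04,"twist": 0}
    - {"tx": 0.06,"ty": 0,"tz": -0.02,"twist": 0}
    - {"tx": 0.06,"ty": 0,"tz": 0,"twist": 0}
    - {"tx": 0.06,"ty": 0,"tz": 0.02,"twist": 0}
    - {"tx": 0.06,"ty": 0,"tz": 0.024,"twist": 0}

```text
t: 24.15
eef_pos: [0.5119, -0.2017, 0.0478]
ee_rot: [3.139, 0.0, -1.609]
force: [-0.1, -0.0, -0.2]
width: 0.0003
gripper_force: 0.0
```

```bash
python3 -c "
from h import *
tab()"
```

```text
24.15 [ 0.5119 -0.2017  0.0478] [-0.1 -0.  -0.2] 0.00025624116333085534
side [357. 209.] 0.66
  plane u,w [ 0.1776 -0.1407]
```

Call:
arm_command:
  commands:
    - {"tx": -0.007,"ty": 0,"tz": 0.006,"twist": 0}
    - {"tx": -0.014,"ty": 0,"tz": 0.013,"twist": 0}
    - {"tx": -0.021,"ty": 0,"tz": 0.02,"twist": 0}
    - {"tx": -0.028,"ty": 0,"tz": 0.027,"twist": 0}
    - {"tx": -0.035,"ty": 0,"tz": 0.033,"twist": 0}
    - {"tx": -0.041,"ty": 0,"tz": 0.039,"twist": 0}
    - {"tx": -0.047,"ty": 0,"tz": 0.044,"twist": 0}
    - {"tx": -0.052,"ty": 0,"tz": 0.048,"twist": 0}

```text
t: 25.02
eef_pos: [0.5133, -0.1896, 0.0372]
ee_rot: [3.141, -0.001, -1.608]
force: [0.2, -11.7, -2.3]
width: 0.0009
gripper_force: 5.3
```

Call:
arm_command:
  commands:
    - {"tx": -0.005,"ty": 0,"tz": 0.008,"twist": 0}
    - {"tx": -0.011,"ty": 0,"tz": 0.015,"twist": 0}
    - {"tx": -0.017,"ty": 0,"tz": 0.022,"twist": 0}
    - {"tx": -0.023,"ty": 0,"tz": 0.028,"twist": 0}
    - {"tx": -0.03,"ty": 0,"tz": 0.034,"twist": 0}
    - {"tx": -0.036,"ty": 0,"tz": 0.04,"twist": 0}
    - {"tx": -0.042,"ty": 0,"tz": 0.044,"twist": 0}
    - {"tx": -0.048,"ty": 0,"tz": 0.048,"twist": 0}

```text
t: 25.68
eef_pos: [0.5139, -0.1765, 0.0252]
ee_rot: [3.142, 0.0, -1.608]
force: [-0.3, -0.3, -0.6]
width: 0.0003
gripper_force: 0.1
```

```bash
python3 -c "
from h import *
tab()
print(regions_of('ring','side')[:1] and 1)
for c,n,z in(('side','linch_pin',.112),('side','ring_hinge',.12)):
  for l in spot_point(n,c)[:1]: print(n,atz(c,l['uv'],z))"
```

```text
25.6833 [ 0.5139 -0.1765  0.0252] [-0.3 -0.3 -0.6] 0.0002704491669869878
wrist [319. 350.] 0.43
  plane u,w [ 0.0024 -0.1296]
side [360. 223.] 0.47
  plane u,w [ 0.0216 -0.0591]
tab u,w [ 0.0368 -0.0724] gap 0.0007 radius 0.0812 theta 1.812
1
linch_pin [ 0.52190385 -0.12580693  0.112     ]
ring_hinge [0.67083748 0.33867501 0.12      ]
```

The force rose to 12 N and then vanished with the tab at about 1.8 rad, so the ring has snapped. I'll back out, rise and check.

Call:
arm_command:
  commands:
    - {"tx": 0.03,"ty": 0,"tz": 0,"twist": 0}
    - {"tx": 0.08,"ty": 0,"tz": 0,"twist": 0}
    - {"tx": 0.16,"ty": 0,"tz": 0,"twist": 0}
    - {"tx": 0.24,"ty": 0,"tz": -0.05,"twist": 0}
    - {"tx": 0.28,"ty": 0,"tz": -0.18,"twist": 0}
    - {"tx": 0.28,"ty": 0,"tz": -0.32,"twist": 0}
    - {"tx": 0.28,"ty": 0,"tz": -0.46,"twist": 0}
    - {"tx": 0.28,"ty": 0,"tz": -0.56,"twist": 0}

```text
t: 26.7
eef_pos: [0.5117, -0.2487, 0.1686]
ee_rot: [-3.139, -0.001, -1.609]
force: [1.3, -0.2, -0.0]
width: 0.0003
gripper_force: 0.0
```

Run:
```python
from h import *
tab()
w=grab_frame("wrist");s=grab_frame("side")
cv2.imwrite("pics/f.png",np.hstack([cv2.resize(w,(440,330)),cv2.resize(s[170:260,310:408],(360,330),interpolation=cv2.INTER_CUBIC)])[:,:,::-1])
```

```text
26.7 [ 0.5117 -0.2487  0.1686] [ 1.3 -0.2 -0. ] 0.00033009486044247
wrist [321. 339.] 0.42
  plane u,w [-0.0004 -0.1319]
side [359. 221.] 0.39
  plane u,w [ 0.0772 -0.1002]
tab u,w [ 0.0372 -0.0656] gap 0.0025 radius 0.0754 theta 1.766
```

View pics/f.png

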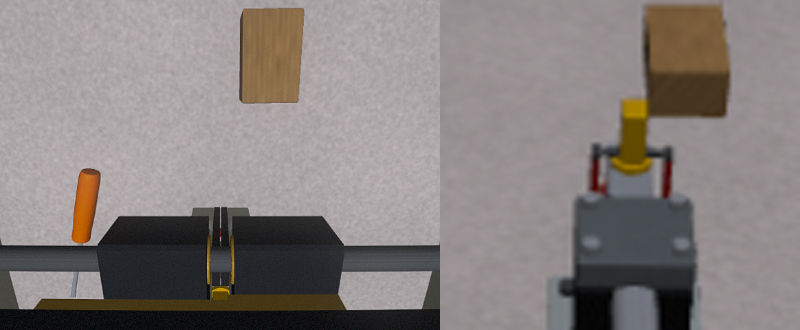

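The side view shows the pin upright and seated, with the ring arms hanging down either side of the bar and the arm clear. The tab measures about 1.77 rad, which is past the lock.

```bash
python3 -c "
from station import *
print(job_done())"
```

```text
the job is handed in; nothing more can be done
None
```

I handed the job in at about 27 s: by my readings the pin is seated in the bar's hole with its ring snapped past the lower end (about 1.77 rad) and the arm clear, though the station returned no verdict.

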